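# Throttle the bench's fume port for TIG welding

### The job

The fume port on the bench stands too far open and would draw the shielding gas off a TIG weld. With your fingertips, push the lever of its iris damper round until the ring's pointer stands at the long middle line of the scale, then push the locking dog by its knob fully home between the ring's pins, so that the setting is locked. Push gently, do not squeeze the knobs, and leave the tools and parts lying around where they are.

Things in the scene. Friction and masses are not known exactly. Their poses are not given: they have to be found in the camera images.
- port: Bench fume port with iris damper, bolted down: square flange 250 x 250 x 8 mm, short duct, round grey drum (radius 122 mm, top 60 mm up) with an open mouth (radius 52 mm) where the iris blades show. Origin: centre of the flange's underside, on the ring's upright axis; z up; -x faces the robot at yaw 0. Angles below: about its z, from its +x, counterclockwise seen from above.
- long_line (a point): Inner end of the long, thick middle line of the scale, 95.5 mm from the ring's axis, 60 mm up, at 180 degrees; fixed. The scale on the drum's top has seven radial lines 20 degrees apart from 120 (wide open) to 240 degrees (shut); the middle one, at 180, is the longest. The tapering black band outside them is broad at the open end.
- damper_ring (a joint): Angle (rad) of the turning ring on the drum (radius 61 to 87 mm, top 70 mm up): 0 = pointer on the wide-open line, growing counterclockwise from above; 1.047 = long middle line; 2.094 = last line; stops 0.03 beyond either end. Stays where left (friction about 2 N at the lever knob). Carries pointer, lever and eight upright pins, 9 mm thick, 70 to 86 mm up, 79 mm from the axis.
- pointer_tip (a point): Tip of the ring's pointer, 94.5 mm from the ring's axis, 65 mm up, close above the drum and just short of the scale lines. Its angle is 120 degrees + damper_ring. The pins stand 20 degrees apart: whenever the pointer is on a line, a gap between two pins faces the locking dog's nose.
- lever_knob (a point): Middle of the lever's upright black knob (round, 19 mm thick, 79 to 126 mm up; this point 105 mm up), 135 mm from the ring's axis. The lever is a flat bar 18 mm wide, top 76 mm up, 40 degrees clockwise of the pointer: its angle is 80 degrees + damper_ring, so 140 with the pointer on the long line. It is pushed with fingertips on the knob's clockwise side.
- lock_dog (a joint): Angle (rad) of the locking dog about its pivot: 0 = fully home, nose between two pins, ring locked (about 1 degree of play); grows counterclockwise from above as it swings away from the ring, to 0.6; clear of the pins above 0.25. Stays where left (0.5 N at its knob). Within some 6 degrees of a line the entering nose centres the ring; further off it strikes a pin.
- dog_knob (a point): Middle of the upright black knob at the dog's free end (round, 16 mm thick, 81 to 123 mm up; this point 105 mm up), 124 mm from the dog's pivot; home it lies 118 mm from the ring's axis at 262 degrees. The dog is a flat cranked bar 16 mm wide, top 81 mm up. It is pushed with fingertips on the knob's outer side, clockwise from above about the pivot, towards the ring.
- dog_pivot (a point): The dog's upright pivot axis (this point 85 mm up; its screw head ends 90 mm up), fixed, 109 mm from the ring's axis at 328 degrees.
- tig_torch: Bystander: TIG torch, 103 x 206 x 33 mm, lying loose at the right front; origin at the centre of its underside. To be left alone.
- locking_pliers: Bystander: locking pliers, 57 x 229 x 16 mm, lying loose at the left; origin at the centre of their underside. To be left alone.
- coupling_nut: Bystander: steel coupling nut, 26 x 30 x 30 mm, loose at the right; origin at the centre of its underside. To be left alone.
- tip_tin: Bystander: small round tin, 65 mm across, 31 mm high, loose at the right, behind the nut; origin at the centre of its underside. To be left alone.

How it is judged:
By the outcome, as a careful person would: the job done as asked, in the order asked, and still so for the second after the job is handed in, with the robot touching nothing.
It also fails if it takes over 58 s, if anything falls off the work surface, if the arm or the gripper's body presses on something with over 40 N, if the wrist force passes 120 N, or if a joint passes its speed limit or range.

### The arm

A 6-joint arm with a two-finger parallel gripper is mounted at the origin on a cart in front of the work surface, level with it; the furniture and walls round the work are solid. World frame = base frame: x ahead of the robot, y to its left, z up, the work surface at z = 0. Lengths are in m, angles in degrees, forces in N, time in s.
With the tool pointing down it reaches from about 0.325 to 0.9 m from the base axis. Payload 6.1 kg.
Tool frame: the origin (TCP) lies midway between the tips of the shut fingers; the grasp point (between the pads) lies 19 mm behind it (tcp_to_grasp is the distance from the TCP to the grasp point, in m); z points along the fingers, y is the line along which they close (so a half turn about z gives the same grasp; the last joint's range is limited). The gripper opens to 87 mm and grips with 3 to 60 N. Pads are 19 mm wide; open, the fingers measure 117 mm over their backs; the gripper's body (75 mm by 190 mm) begins 51 mm behind the grasp point.
Start: joints at [-71.282, 12.628, 87.462, -0, 79.91, -7.225], TCP at [0.273, -0.562, 0.191] pointing down, gripper open.
Joint ranges: [-170.65, 170.65], [-52.31, 119.04], [5.05, 147.46], [-71.25, 251.25], [11.57, 151.72], [-153.62, 153.62]. Speed limits (degrees/s): [147.25, 147.25, 172.46, 180, 180, 180].

### API

Orientations are given as [roll, pitch, yaw] about the fixed x, y, z axes, in that order (R = Rz(yaw) Ry(pitch) Rx(roll)).
In Python, from cell import * gives the robot as it stands.
- The arm moves only by the tool send_rows, never from a script. Its argument "rows" is one flat list of numbers, 5 for each row, row after row: the finger opening in cm, from 0 to 8.7, then the shift along the tool's x, y, z in cm, then the turn about the tool's z in rad. A call has 1 to 10 rows; each row shifts and turns the commanded pose from where the row before left it, along the tool's axes as they then stand; what a row does not reach is not made up. A row lasts 1/12 s, in which the tool goes at most 41.7 mm and 7.16 degrees, less where a joint would pass 70% of its speed; a pose out of reach is approached as far as the arm can. A call is refused whole if a number of a shift passes 4.17 or a number of a turn 0.125, either way. A call with a gripper value outside its range is refused whole. The fingers move at their own pace and stop on an object; "squeeze" is the grip in N (left out, the last holds). Time passes only in rows, so rows that do not move let the fingers close. It gives the time, the measured TCP pose, the force, the opening and the grip force at its end, in the units of the state.
- get_obs(): the state, without advancing time (a new reading comes with each control period).
- get_image(name): name is "side" or "top" or "wrist"; returns the picture (400x640x3 uint8, red, green, blue); there is no depth.
- camera_params(name): a dict with "K" (3x3 intrinsics, pixels), "k1" (the pictures are not rectified: a ray, as slopes to the right and down, at radius r is drawn at 1 + k1 r^2 times it, then the intrinsics apply), "R" (3x3) and "t" (3): a world point X has camera coordinates R X + t. Camera axes: x right, y down, z forward; pixel columns grow to the right and rows downward; lengths in m; the calibration is good to about 2 mm. A picture is of the moment at which its call begins: read the wrist's pose just before it. camera_params takes no time and is no camera call; for the wrist camera it gives the pose at the moment of the call.
- close_job(): hands the job in; it is judged then, once.
The state is a dict: "time_s": time; "joint_positions": joint angles; "joint_vel": joint speeds; "effort": joint torques, N m; "eef_pos": TCP position; "tool_rot": TCP orientation; "contact_force": force on the tool from outside, world axes, zero at the start; "ft_torque": the same for the moment, N m; "grip_width": finger opening in m; "grip_force": force on a finger pad.
Only numpy, scipy, OpenCV 4.12 (cv2) and the standard library are available. Lean on these libraries where they do the work, as an engineer would, in place of code of your own. Each camera call takes 0.05 s, during which the arm holds its last target. There are 200 camera calls.

## Working session

There is one attempt and no reset: what is moved stays moved. The work goes in short steps, Python scripts to look and compute and a tool call to move; the robot and the scene stay as the last step left them, time stands still between calls to the robot, and variables do not carry over. Pictures are saved under pics/ and viewed, at most 10 in all, crops included, and the job is handed in when it is done.

Besides the shell and the picture viewer there is one more tool, called after "Emit:" as name(argument=value, ...) on one line, values as JSON. send_rows: Moves the arm, as the interface text tells. Its arguments: {"type":"object","properties":{"rows":{"type":"array"},"squeeze":{"type":"number"}},"required":["rows"]}

```bash
ls; mkdir -p pics
python3 - <<'E'
from cell import *
import cv2
o=get_obs();print(o)
for n in("top","side"):
    cv2.imwrite(f"pics/{n}0.png",get_image(n)[:,:,::-1]);c=camera_params(n);print(n,c)
E
```

```text
pics
{'time_s': 0.0, 'joint_positions': array([-7.12809507e+01,  1.26746039e+01,  8.75261084e+01, -4.25623183e-04,
        7.99074639e+01, -7.22413205e+00]), 'joint_vel': array([ 0.05275868,  0.03461192,  0.06088937, -0.0419012 ,  0.04636178,
       -0.03987455]), 'effort': array([ 7.50413565e-04, -4.94615936e+01, -3.87370598e+01,  7.01963995e-02,
        5.73476928e-02, -1.54969152e-04]), 'eef_pos': array([ 0.27321176, -0.56138027,  0.18964101]), 'tool_rot': array([-1.79892630e+02, -1.31876999e-02,  2.59432440e+01]), 'contact_force': array([-0.89649376,  0.39820693,  0.07802601]), 'ft_torque': array([ 0.00292122,  0.02785409, -0.04898716]), 'grip_force': 0.0, 'grip_width': 0.08687819302338332}
top {'K': array([[475.45310466,   0.        , 306.0134476 ],
       [  0.        , 475.45310466, 200.46337409],
       [  0.        ,   0.        ,   1.        ]]), 'k1': -0.08138651480097585, 'R': array([[ 0.01599352, -0.99977744, -0.01375785],
       [-0.99603454, -0.01472626, -0.08774008],
       [ 0.08751796,  0.01510656, -0.99604839]]), 't': array([-0.01912997,  0.57943676,  1.53432201])}
side {'K': array([[468.56100587,   0.        , 321.58724126],
       [  0.        , 468.56100587, 201.80629699],
       [  0.        ,   0.        ,   1.        ]]), 'k1': 0.03792218506291111, 'R': array([[ 0.86218687, -0.50644647,  0.01207345],
       [-0.21184907, -0.38210095, -0.89951033],
       [ 0.46016711,  0.77298825, -0.43673263]]), 't': array([-0.48880545,  0.19876604,  1.27118386])}
```

View pics/top0.png

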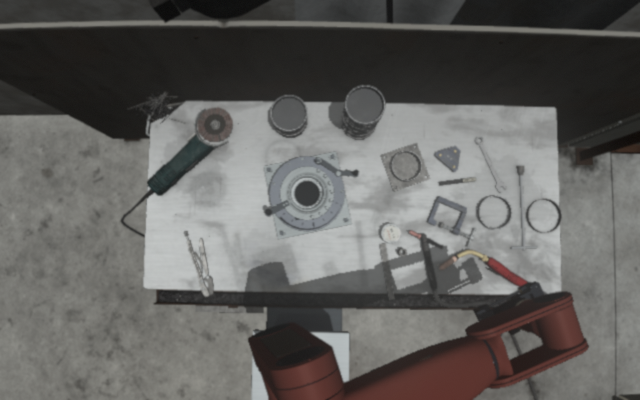

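View pics/side0.png

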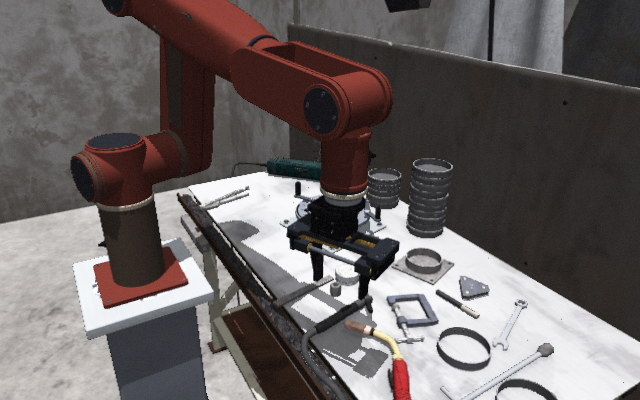

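```bash
cat > h.py <<'E'
import numpy as np, cv2
from cell import *
def proj(c,X):
    p=np.atleast_2d(X)@c["R"].T+c["t"]; s=p[:,:2]/p[:,2:]
    s=s*(1+c["k1"]*(s**2).sum(1,keepdims=True))
    return s@c["K"][:2,:2].T+c["K"][:2,2]
def back(c,uv,z):
    d=(np.array(uv,float)-c["K"][:2,2])/c["K"][0,0]; s=d.copy()
    for _ in range(20): s=d/(1+c["k1"]*(s@s))
    C=-c["R"].T@c["t"]; r=c["R"].T@np.r_[s,1]
    return C+r*(z-C[2])/r[2]
def pol(r,a,z): return np.array([r*np.cos(np.radians(a)),r*np.sin(np.radians(a)),z])
def port(o,yaw,P):
    c,s=np.cos(np.radians(yaw)),np.sin(np.radians(yaw))
    return np.array([o[0],o[1],0])+np.atleast_2d(P)@np.array([[c,-s,0],[s,c,0],[0,0,1]]).T
E
python3 - <<'E'
import cv2
a=cv2.imread("pics/top0.png")[140:250,250:370]
cv2.imwrite("pics/crop0.png",cv2.resize(a,None,fx=5,fy=5,interpolation=cv2.INTER_CUBIC))
E
```

```text
(no output)
```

View pics/crop0.png

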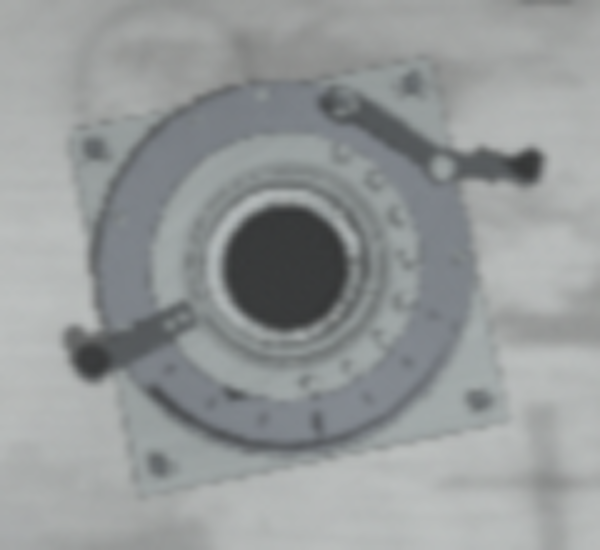

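Run:
```python
from h import *
from scipy.optimize import least_squares
c=camera_params("top")
f=lambda p:np.array(p)/5+[250-.4,140-.4]
cor=[f(p) for p in[(68,128),(432,57),(508,418),(140,495)]]
W=[back(c,p,.008) for p in cor]; print(np.round(W,4), np.linalg.norm(np.diff(W,axis=0),axis=1))
o=np.mean(W,0); 
M=[[.125,.125,.008],[.125,-.125,.008],[-.125,-.125,.008],[-.125,.125,.008]]
lines=[(170,370),(212,402),(263,418),(318,425),(367,398),(408,360),(435,315)]
r=least_squares(lambda q:(proj(c,port(q[:2],q[2],M))-cor).ravel(),[o[0],o[1],13.])
o,y=r.x[:2],r.x[2];print(o,y,r.fun)
loc=lambda uv,z:(lambda d:(np.hypot(*d[:2])*1e3,np.degrees(np.arctan2(d[1],d[0]))%360-y))(back(c,f(uv),z)-np.r_[o,0])
for l in lines: print("line",loc(l,.06))
print("ptr",loc((235,393),.065)); print("lever",loc((90,362),.126)); print("dog",loc((530,167),.123)); print("pivot",loc((343,104),.09)); print("mouth",loc((287,268),.06))
```

```text
[[ 0.6975  0.1352  0.008 ]
 [ 0.7489 -0.1077  0.008 ]
 [ 0.508  -0.1603  0.008 ]
 [ 0.4535  0.0818  0.008 ]] [0.24831489 0.24657882 0.24818017]
[ 0.60203559 -0.01275944] 12.33510993941327 [-0.2472503   0.02047146  0.14437883 -0.56283311  0.36911268  0.43384767
 -0.26858816  0.08531528]
line (np.float64(100.33371921242953), np.float64(120.88115931711145))
line (np.float64(99.91502975133646), np.float64(140.36293938949237))
line (np.float64(99.3663087706452), np.float64(160.12411513998237))
line (np.float64(104.80463492418228), np.float64(179.87157621627333))
line (np.float64(100.0355957416771), np.float64(199.80152847817692))
line (np.float64(99.29147864799926), np.float64(220.4964475749195))
line (np.float64(100.91678901868539), np.float64(239.86993464870477))
ptr (np.float64(88.66115693120348), np.float64(147.16829152815404))
lever (np.float64(136.6384205470724), np.float64(107.7370649428212))
dog (np.float64(160.96746794032458), np.float64(278.19920726268276))
pivot (np.float64(105.87455060924549), np.float64(328.3595709879453))
mouth (np.float64(2.104259393318992), np.float64(189.12775731888578))
```

```bash
cat > g.py <<'E'
from h import *
o,Y=np.array([.602,-.0127]),12.33
def wp(r,a): return port(o,Y,pol(r,a,0))[0][:2]
def tool(d,yaw):  # world xy shift -> tool xy in cm
    c,s=np.cos(np.radians(yaw)),np.sin(np.radians(yaw))
    return np.round(100*np.array([c*d[0]+s*d[1], s*d[0]-c*d[1]]),2)
n=np.array([np.cos(np.radians(226)),np.sin(np.radians(226))])
def lev(a,gap=0): return wp(.135,a)-n*(.019+gap)
m=np.array([np.cos(np.radians(136)),np.sin(np.radians(136))])
piv=wp(.109,328); home=wp(.118,262)
def dogk(t):
    c,s=np.cos(t),np.sin(t);return piv+np.array([[c,-s],[s,c]])@(home-piv)
def dog(t,gap=0): return dogk(t)-m*(.008+.015+gap)
E
python3 - <<'E'
from g import *
print(np.linalg.norm(home-piv))
k=wp(.161,278.2); a=lambda v:np.arctan2(v[1],v[0]); print("dog",a(k-piv)-a(home-piv),k,np.linalg.norm(k-piv))
p=np.array([.273,-.562]); q=lev(107.5,.02); print("to",q,tool(q-p,46.05))
prev=q
for t in [107.5,112,117,122,127,132,136,139,140]:
    x=lev(t); print(t,x,tool(x-prev,46.05)); prev=x
E
```

```text
0.12386325764131233
dog 0.4736847461517819 [ 0.65846234 -0.16347468] 0.12307609872052652
to [0.56193886 0.13246744] [ 70.05 -27.4 ]
107.5 [0.54804569 0.11808065] [-2. -0.]
112 [0.53906411 0.11245088] [-1.03 -0.26]
117 [0.5296374 0.1053911] [-1.16 -0.19]
122 [0.52086187 0.09753659] [-1.17 -0.09]
127 [0.51280429 0.08894714] [-1.18  0.02]
132 [0.505526   0.07968811] [-1.17  0.12]
136 [0.50030188 0.07184598] [-0.93  0.17]
139 [0.49674985 0.06573562] [-0.69  0.17]
140 [0.49563753 0.06365854] [-0.23  0.06]
```

Emit:
send_rows(rows=[0, 0, 0, 0, -0.117, 0, 0, 0, 0, -0.117, 0, 0, 0, 0, -0.117, 0, 0, 0, 0, 0, 0, 0, 0, 0, 0], squeeze=5)

```text
time_s: 0.52
eef_pos: [0.2733, -0.5617, 0.1903]
tool_rot: [-180.0, -0.0, 45.9]
contact_force: [-0.2, -0.3, 0.4]
grip_width: 0.0616
grip_force: 0.0
```

Emit:
send_rows(rows=[0, 3.5, -1.37, 0, 0, 0, 3.5, -1.37, 0, 0, 0, 3.5, -1.37, 0, 0, 0, 3.5, -1.37, 0, 0, 0, 3.5, -1.37, 0, 0, 0, 3.5, -1.37, 0, 0, 0, 3.5, -1.37, 0, 0, 0, 3.5, -1.37, 0, 0, 0, 3.5, -1.37, 0, 0, 0, 3.5, -1.37, 0, 0])

```text
time_s: 1.35
eef_pos: [0.418, -0.2132, 0.1908]
tool_rot: [180.0, -0.0, 45.8]
contact_force: [1.3, 0.0, 0.3]
grip_width: 0.0015
grip_force: 0.0
```

Emit:
send_rows(rows=[0, 3.5, -1.37, 0, 0, 0, 3.5, -1.37, 0, 0, 0, 3.5, -1.37, 0, 0, 0, 3.5, -1.37, 0, 0, 0, 3.5, -1.37, 0, 0, 0, 3.5, -1.37, 0, 0, 0, 3.5, -1.37, 0, 0, 0, 3.5, -1.37, 0, 0, 0, 3.5, -1.37, 0, 0, 0, 3.5, -1.37, 0, 0])

```text
time_s: 2.18
eef_pos: [0.5623, 0.1341, 0.1907]
tool_rot: [180.0, -0.0, 45.8]
contact_force: [-0.7, -0.2, -0.3]
grip_width: 0.0005
grip_force: 0.0
```

Emit:
send_rows(rows=[0, 0, 0, 0, 0, 0, 0, 0, 0, 0, 0, 0, 0, 0, 0])

```text
time_s: 2.43
eef_pos: [0.5615, 0.132, 0.1902]
tool_rot: [-180.0, 0.1, 46.0]
contact_force: [-0.1, 0.4, -0.4]
grip_width: 0.0005
grip_force: 0.0
```

Emit:
send_rows(rows=[0, 0, 0, 3, 0, 0, 0, 0, 2.5, 0, 0, 0, 0, 2, 0, 0, 0, 0, 1, 0, 0, 0, 0, 1, 0, 0, 0, 0, 0, 0, 0, 0, 0, 0, 0])

```text
time_s: 3.02
eef_pos: [0.5622, 0.1316, 0.0963]
tool_rot: [180.0, -0.0, 46.0]
contact_force: [0.6, -0.2, 0.6]
grip_width: 0.0003
grip_force: 0.0
```

Run:
```python
from h import *
a=get_image("wrist");b=get_image("top")[150:230,255:315]
im=np.hstack([cv2.resize(a,(480,300)),cv2.resize(b,(300,300*80//60))[:300]]) if 0 else a
cv2.imwrite("pics/w1.png",im[:,:,::-1])
```

```text
(no output)
```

View pics/w1.png

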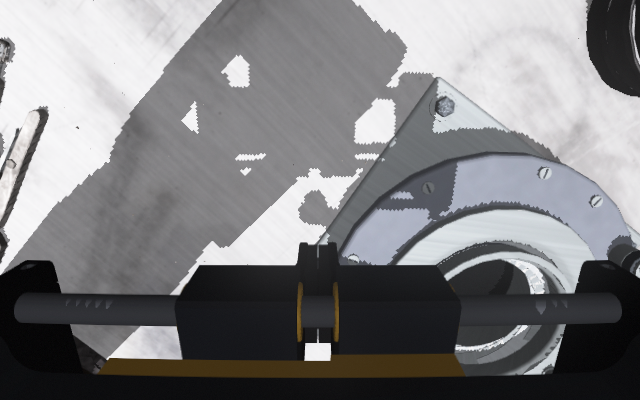

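Emit:
send_rows(rows=[0, -0.8, 0, 0, 0, 0, -0.7, 0, 0, 0, 0, -0.5, 0, 0, 0, 0, -0.5, -0.13, 0, 0, 0, -0.5, -0.13, 0, 0, 0, -0.6, -0.1, 0, 0, 0, -0.6, -0.1, 0, 0])

```text
time_s: 3.7
eef_pos: [0.5289, 0.1048, 0.0958]
tool_rot: [-180.0, 0.0, 46.1]
contact_force: [0.1, -0.1, -0.4]
grip_width: 0.0003
grip_force: 0.0
```

Emit:
send_rows(rows=[0, -0.6, -0.05, 0, 0, 0, -0.6, -0.04, 0, 0, 0, -0.6, 0.01, 0, 0, 0, -0.6, 0.01, 0, 0, 0, -0.6, 0.06, 0, 0, 0, -0.6, 0.06, 0, 0, 0, -0.5, 0.08, 0, 0, 0, 0, 0, 0, 0, 0, 0, 0, 0, 0])

```text
time_s: 4.45
eef_pos: [0.502, 0.0744, 0.0958]
tool_rot: [180.0, -0.0, 46.0]
contact_force: [0.9, 0.4, 0.2]
grip_width: 0.0006
grip_force: 0.0
```

Run:
```python
from h import *
b=get_image("top")[140:250,250:370]
cv2.imwrite("pics/t2.png",cv2.resize(b,None,fx=5,fy=5,interpolation=cv2.INTER_CUBIC)[:,:,::-1])
```

```text
(no output)
```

View pics/t2.png

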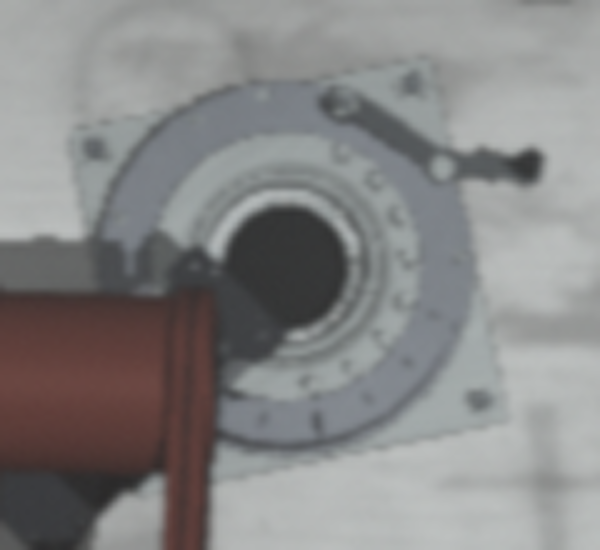

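Run:
```python
from g import *
b=get_image("side"); c=camera_params("side")
P=np.array([[*wp(.135,107.5),.105],[*wp(.135,140),.105],[*wp(.118,262),.105],[*dogk(.47),.105],[*get_obs()["eef_pos"]]])
uv=proj(c,P);print(uv)
u0,v0=230,140
cv2.imwrite("pics/s3.png",cv2.resize(b[v0:v0+120,u0:u0+180],None,fx=4,fy=4,interpolation=cv2.INTER_CUBIC)[:,:,::-1]); print((uv-[u0,v0])*4)
```

```text
[[297.65136473 187.04675785]
 [291.02644039 196.44856081]
 [356.66257528 210.04444881]
 [376.00054966 211.05790204]
 [293.02330508 194.89670391]]
[[270.60545892 188.1870314 ]
 [244.10576156 225.79424325]
 [506.6503011  280.17779523]
 [584.00219862 284.23160816]
 [252.09322032 219.58681562]]
```

View pics/s3.png

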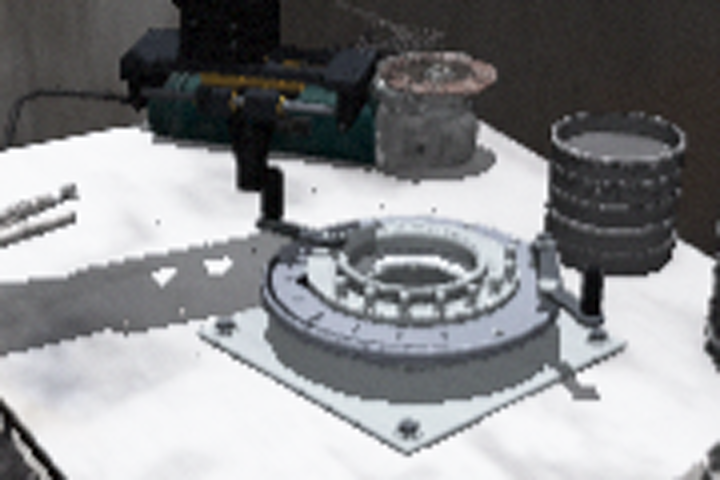

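Run:
```python
from g import *
c=camera_params("side"); print((proj(c,[[.5622,.1316,.096],[.5615,.132,.19],[.5289,.1048,.0958]])-[230,140])*4)
b=get_image("side"); o=get_obs(); print(o["time_s"],o["eef_pos"],o["contact_force"],o["joint_positions"])
u0,v0=230,140
cv2.imwrite("pics/s4.png",np.hstack([cv2.resize(b[v0:v0+100,u0:u0+100],None,fx=4,fy=4,interpolation=cv2.INTER_CUBIC),cv2.resize(get_image("top")[140:240,250:350],None,fx=4,fy=4)])[:,:,::-1])
```

```text
[[284.31204993 180.04585025]
 [282.51187429  75.8673317 ]
 [264.14626005 199.5726824 ]]
4.6 [0.50216861 0.07478482 0.09583402] [-0.19463701 -0.14081908  0.04120763] [-4.41159197e-01  1.73999691e+00  1.10079146e+02  8.09391833e-03
  6.81667343e+01  4.34997683e+01]
```

View pics/s4.png

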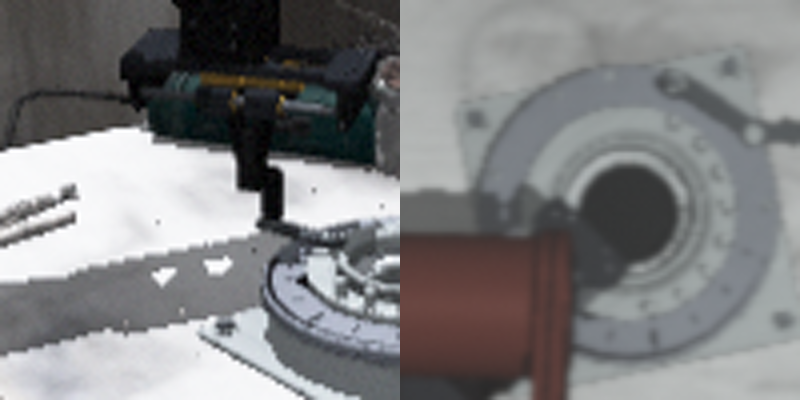

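Run:
```python
from g import *
c=camera_params("side"); y=np.array([np.sin(np.radians(25.94)),-np.cos(np.radians(25.94)),0]);p=np.array([.2732,-.5615,.19])
print(proj(c,[p-y*.051,p,p+y*.051, p+[0,0,.07]]))
c2=camera_params("wrist"); e=get_obs()["eef_pos"]; print(e,proj(c2,[e,e+[0,0,.02]]), -c2["R"].T@c2["t"])
for q in([.5622,.1316,.096],): print(tool(np.array(q[:2])-e[:2],46))
a=get_image("wrist"); cv2.imwrite("pics/w5.png",a[:,:,::-1])
P=np.array([[*wp(.135,107.5),z] for z in(.079,.126)]); print(proj(c2,P))
```

```text
[[316.8938432  290.83540148]
 [339.40821653 300.24281607]
 [363.27602312 310.23599677]
 [340.50003912 268.92931049]]
[0.50213824 0.07482382 0.09578675] [[319.49509333 237.73768947]
 [319.70985864 252.47666414]] [0.55976416 0.13639705 0.28969474]
[8.26 0.38]
[[324.40842207 159.5238484 ]
 [326.29753164 178.1412157 ]]
```

View pics/w5.png

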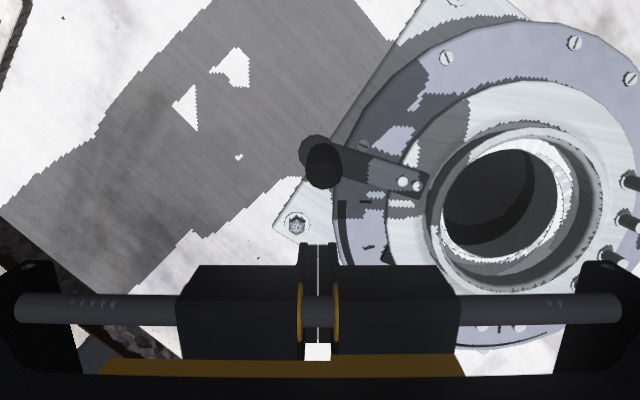

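The wrist and side views show that the fingers passed just over the knob (now at (322,165) in the wrist view). The real tips sit about 27 mm higher than the reported TCP. I'll go back and push lower.

Emit:
send_rows(rows=[0, 0, 0, -1.5, 0, 0, 0, 0, -1.5, 0, 0, 2.8, 0.13, 0, 0, 0, 2.8, 0.13, 0, 0, 0, 2.7, 0.12, 0, 0, 0, 0, 0, 0, 0, 0, 0, 0, 2, 0, 0, 0, 0, 1.5, 0, 0, 0, 0, 1, 0, 0, 0, 0, 0.8, 0])

```text
time_s: 5.53
eef_pos: [0.5612, 0.1316, 0.0713]
tool_rot: [-179.9, 0.1, 46.1]
contact_force: [-1.2, 0.7, 0.3]
grip_width: 0.0009
grip_force: 0.0
```

Emit:
send_rows(rows=[0, 0, 0, 0, 0, 0, -0.7, 0, 0, 0, 0, -0.7, 0, 0, 0, 0, -0.3, 0, 0, 0, 0, -0.3, 0, 0, 0, 0, -0.5, -0.13, 0, 0, 0, -0.5, -0.13, 0, 0, 0, 0, 0, 0, 0])

```text
time_s: 6.2
eef_pos: [0.5389, 0.1118, 0.0731]
tool_rot: [-180.0, -0.0, 46.1]
contact_force: [-0.7, 2.0, 1.1]
grip_width: 0.0005
grip_force: 1.1
```

Run:
```python
from g import *
a=get_image("side")[130:240,230:380]; t=get_image("top")[140:250,260:370]
cv2.imwrite("pics/st6.png",np.hstack([cv2.resize(x,None,fx=3,fy=3,interpolation=cv2.INTER_CUBIC) for x in(a,t)])[:,:,::-1])
```

```text
(no output)
```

View pics/st6.png

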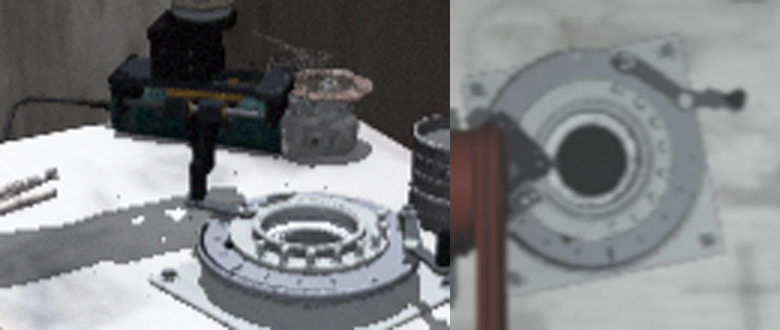

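Emit:
send_rows(rows=[0, -0.58, -0.1, 0, 0, 0, -0.58, -0.09, 0, 0, 0, -0.58, -0.05, 0, 0, 0, -0.59, -0.04, 0, 0, 0, -0.59, 0.01, 0, 0, 0, -0.59, 0.01, 0, 0, 0, -0.58, 0.06, 0, 0, 0, -0.59, 0.06, 0, 0, 0, 0, 0, 0, 0])

```text
time_s: 7.05
eef_pos: [0.5054, 0.078, 0.0725]
tool_rot: [180.0, 0.1, 46.0]
contact_force: [-0.3, 0.2, 0.4]
grip_width: 0.001
grip_force: 0.2
```

Emit:
send_rows(rows=[0, -0.46, 0.08, 0, 0, 0, -0.47, 0.09, 0, 0, 0, -0.45, 0.11, 0, 0, 0, 0, 0, 0, 0, 0, 0, 0, 0, 0])

```text
time_s: 7.47
eef_pos: [0.4988, 0.0666, 0.0729]
tool_rot: [179.9, 0.0, 46.0]
contact_force: [-0.3, -0.4, -0.5]
grip_width: 0.0002
grip_force: 0.0
```

```bash
cat > ring.py <<'E'
from g import *
A=np.arange(0,360,.5)
def unwrap(img,rs,z,c):
    P=np.array([port(o,Y,pol(r,a,z))[0] for r in rs for a in A]); uv=proj(c,P).astype(np.float32).reshape(len(rs),len(A),2)
    return cv2.remap(img,uv[...,0],uv[...,1],cv2.INTER_CUBIC).astype(float)
def measure(img,lo=190,hi=310):
    c=camera_params("top"); g=lambda i:cv2.cvtColor(i,cv2.COLOR_BGR2GRAY)
    rs=np.arange(.072,.088,.002)
    a=unwrap(g(cv2.imread("pics/top0.png")),rs,.078,c); b=unwrap(g(img),rs,.078,c)
    hp=lambda u:u-cv2.GaussianBlur(u,(0,0),20,sigmaY=.01)
    a,b=hp(a),hp(b); res=[]
    for d in np.arange(-5,50,.5):
        s=np.roll(a,int(d*2),1); m=(A>=lo)&(A<=hi)
        res.append((np.corrcoef(s[:,m].ravel(),b[:,m].ravel())[0,1],d))
    print("best lags (corr,deg)",[(round(x,2),float(d)) for x,d in sorted(res)[::-1][:6]])
    p=unwrap(g(img),np.arange(.087,.0935,.001),.065,c).mean(0); 
    print("pointer profile",[(int(q),int(v)) for q,v in zip(A[280:400:4],p[280:400:4])])
E
python3 - <<'E'
from ring import *
measure(cv2.imread("pics/top0.png"))
measure(get_image("top")[:,:,::-1].copy()); print(get_obs()["eef_pos"])
E
```

```text
best lags (corr,deg) [(np.float64(1.0), 0.0), (np.float64(0.98), -0.5), (np.float64(0.98), 0.5), (np.float64(0.92), -1.0), (np.float64(0.92), 1.0), (np.float64(0.86), 20.5)]
pointer profile [(140, 127), (142, 117), (144, 103), (146, 94), (148, 94), (150, 105), (152, 117), (154, 126), (156, 128), (158, 128), (160, 131), (162, 134), (164, 136), (166, 134), (168, 133), (170, 136), (172, 137), (174, 137), (176, 136), (178, 133), (180, 127), (182, 127), (184, 132), (186, 133), (188, 133), (190, 134), (192, 135), (194, 134), (196, 135), (198, 134)]
best lags (corr,deg) [(np.float64(0.85), 32.5), (np.float64(0.83), 33.0), (np.float64(0.83), 32.0), (np.float64(0.79), 33.5), (np.float64(0.79), 12.0), (np.float64(0.79), 31.5)]
pointer profile [(140, 70), (142, 69), (144, 66), (146, 65), (148, 80), (150, 106), (152, 123), (154, 126), (156, 126), (158, 128), (160, 133), (162, 136), (164, 136), (166, 135), (168, 135), (170, 135), (172, 132), (174, 119), (176, 98), (178, 84), (180, 90), (182, 112), (184, 130), (186, 137), (188, 135), (190, 132), (192, 130), (194, 129), (196, 130), (198, 130)]
[0.49881122 0.06679767 0.07290126]
```

Emit:
send_rows(rows=[0, -0.1, 0.03, 0, 0, 0, -0.1, 0.03, 0, 0, 0, 0, 0, 0, 0, 0, 0, 0, 0, 0, 0, 1, 0, 0, 0, 0, 1.5, 0, 0, 0, 0, 0, 0, 0, 0])

```text
time_s: 8.1
eef_pos: [0.5167, 0.0849, 0.0732]
tool_rot: [179.9, -0.1, 46.1]
contact_force: [0.2, 0.8, 0.9]
grip_width: 0.0003
grip_force: 0.0
```

Emit:
send_rows(rows=[0, 0, 0, -2.5, 0, 0, 0, 0, -3, 0, 0, 0, 0, -3, 0, 0, 0, 0, 0, 0])

```text
time_s: 8.43
eef_pos: [0.519, 0.0837, 0.1644]
tool_rot: [179.6, -0.4, 46.1]
contact_force: [0.2, -0.7, 1.6]
grip_width: 0.0006
grip_force: 0.0
```

Run:
```python
from ring import *
measure(get_image("top")[:,:,::-1].copy()); e=get_obs()["eef_pos"]; print(e)
q=dog(.4737,.012); print("to",q,tool(q-e[:2],46.05)); prev=q
for t in [.4737,.4,.3,.2,.1,.05,0,-.03]:
    x=dog(t); print(t,x,tool(x-prev,46.05)); prev=x
```

```text
best lags (corr,deg) [(np.float64(0.81), 32.5), (np.float64(0.81), 33.0), (np.float64(0.79), 12.5), (np.float64(0.79), 33.5), (np.float64(0.79), 32.0), (np.float64(0.78), 12.0)]
pointer profile [(140, 87), (142, 89), (144, 106), (146, 122), (148, 127), (150, 129), (152, 130), (154, 128), (156, 126), (158, 129), (160, 133), (162, 136), (164, 137), (166, 136), (168, 137), (170, 137), (172, 133), (174, 119), (176, 99), (178, 84), (180, 90), (182, 112), (184, 131), (186, 138), (188, 135), (190, 131), (192, 131), (194, 131), (196, 133), (198, 133)]
[0.51770998 0.08363433 0.16163532]
to [ 0.68334565 -0.18851809] [-8.1  30.81]
0.4737 [ 0.67471357 -0.18018219] [ 0.  -1.2]
0.4 [ 0.66638549 -0.17644871] [-0.31 -0.86]
0.3 [ 0.65556956 -0.17042301] [-0.32 -1.2 ]
0.2 [ 0.64540924 -0.16334762] [-0.2  -1.22]
0.1 [ 0.63600604 -0.15529324] [-0.07 -1.24]
0.05 [ 0.63161804 -0.15092371] [ 0.01 -0.62]
0 [ 0.62745391 -0.14634034] [ 0.04 -0.62]
-0.03 [ 0.62506725 -0.14349241] [ 0.04 -0.37]
```

Emit:
send_rows(rows=[0, -0.9, 3.5, 0, 0, 0, -0.9, 3.5, 0, 0, 0, -0.9, 3.5, 0, 0, 0, -0.9, 3.5, 0, 0, 0, -0.9, 3.5, 0, 0, 0, -0.9, 3.5, 0, 0, 0, -0.9, 3.5, 0, 0, 0, -0.9, 3.5, 0, 0, 0, -0.9, 3.5, 0, 0, 0, 0, 0, 0, 0])

```text
time_s: 9.32
eef_pos: [0.686, -0.1994, 0.154]
tool_rot: [-179.9, 0.2, 45.8]
contact_force: [0.3, -0.3, -0.8]
grip_width: 0.0006
grip_force: 0.0
```

Emit:
send_rows(rows=[0, 0, 0, 0, 0, 0, 0, 0, 3, 0, 0, 0, 0, 2.5, 0, 0, 0, 0, 1.5, 0, 0, 0, 0, 1, 0, 0, 0, 0, 0.7, 0, 0, 0, 0, 0, 0, 0, 0, 0, 0, 0])

```text
time_s: 9.98
eef_pos: [0.6859, -0.1932, 0.0716]
tool_rot: [180.0, -0.0, 46.1]
contact_force: [-0.2, 0.2, 0.1]
grip_width: 0.0004
grip_force: 0.0
```

Emit:
send_rows(rows=[0, 0.1, -0.6, 0, 0, 0, 0, -0.6, 0, 0, 0, 0, -0.4, 0, 0, 0, -0.1, -0.4, 0, 0, 0, -0.15, -0.45, 0, 0, 0, -0.1, -0.4, 0, 0, 0, -0.1, -0.4, 0, 0, 0, 0, 0, 0, 0])

```text
time_s: 10.65
eef_pos: [0.6589, -0.1729, 0.0707]
tool_rot: [-180.0, 0.0, 46.1]
contact_force: [-0.2, 0.5, -0.3]
grip_width: 0.0005
grip_force: 0.0
```

Emit:
send_rows(rows=[0, -0.1, -0.4, 0, 0, 0, -0.06, -0.4, 0, 0, 0, -0.07, -0.4, 0, 0, 0, -0.07, -0.4, 0, 0, 0, -0.02, -0.4, 0, 0, 0, -0.02, -0.4, 0, 0, 0, 0, 0, 0, 0])

```text
time_s: 11.23
eef_pos: [0.6394, -0.1583, 0.0706]
tool_rot: [-179.9, 0.0, 46.1]
contact_force: [0.7, -1.5, -0.8]
grip_width: 0.0005
grip_force: 0.0
```

Run:
```python
from ring import *
measure(get_image("top")[:,:,::-1].copy(),160,235); e=get_obs(); print(e["eef_pos"],e["contact_force"])
for t in[.1,.05,0,-.03]: print(t,tool(dog(t)-e["eef_pos"][:2],46.05))
```

```text
best lags (corr,deg) [(np.float64(0.31), 45.0), (np.float64(0.31), 44.5), (np.float64(0.31), 45.5), (np.float64(0.3), 44.0), (np.float64(0.3), 46.0), (np.float64(0.29), 43.5)]
pointer profile [(140, 60), (142, 61), (144, 68), (146, 75), (148, 77), (150, 78), (152, 79), (154, 77), (156, 77), (158, 77), (160, 79), (162, 80), (164, 80), (166, 80), (168, 79), (170, 79), (172, 78), (174, 71), (176, 62), (178, 55), (180, 58), (182, 68), (184, 73), (186, 71), (188, 67), (190, 67), (192, 66), (194, 62), (196, 60), (198, 61)]
[ 0.63973292 -0.15856802  0.07070413] [0.66716857 1.0637489  0.31843494]
0.1 [-0.02 -0.5 ]
0.05 [-0.01 -1.11]
0 [ 0.03 -1.73]
-0.03 [ 0.07 -2.1 ]
```

Emit:
send_rows(rows=[0, 0, -0.3, 0, 0, 0, 0, -0.3, 0, 0, 0, 0, -0.3, 0, 0, 0, 0, -0.3, 0, 0, 0, 0, 0, 0, 0])

```text
time_s: 11.7
eef_pos: [0.631, -0.1502, 0.0706]
tool_rot: [-180.0, 0.0, 46.1]
contact_force: [-0.5, 0.5, -0.4]
grip_width: 0.0003
grip_force: 0.0
```

Emit:
send_rows(rows=[0, 0, -0.15, 0, 0, 0, 0, -0.15, 0, 0, 0, 0, -0.15, 0, 0, 0, 0, 0, 0, 0, 0, 0, 0, 0, 0])

```text
time_s: 12.12
eef_pos: [0.6281, -0.1478, 0.0707]
tool_rot: [180.0, 0.0, 46.1]
contact_force: [0.8, -1.2, -0.2]
grip_width: 0.0005
grip_force: 0.5
```

Emit:
send_rows(rows=[0, 0, -0.1, 0, 0, 0, 0, -0.1, 0, 0, 0, 0, 0, 0, 0])

```text
time_s: 12.37
eef_pos: [0.6267, -0.1464, 0.0708]
tool_rot: [180.0, 0.0, 46.1]
contact_force: [0.6, -2.0, -1.2]
grip_width: 0.0006
grip_force: 0.9
```

Emit:
send_rows(rows=[0, 0, -0.1, 0, 0, 0, 0, -0.1, 0, 0, 0, 0, 0, 0, 0])

```text
time_s: 12.62
eef_pos: [0.6251, -0.1447, 0.0707]
tool_rot: [-180.0, 0.0, 46.1]
contact_force: [1.0, -1.4, -0.4]
grip_width: 0.0005
grip_force: 0.6
```

Emit:
send_rows(rows=[0, 0, -0.15, 0, 0, 0, 0, -0.15, 0, 0, 0, 0, 0, 0, 0])

```text
time_s: 12.87
eef_pos: [0.623, -0.1427, 0.0708]
tool_rot: [180.0, -0.0, 46.1]
contact_force: [0.2, -2.5, -0.2]
grip_width: 0.0004
grip_force: 0.7
```

Emit:
send_rows(rows=[0, 0, -0.1, 0, 0, 0, 0, -0.1, 0, 0, 0, 0, 0, 0, 0])

```text
time_s: 13.12
eef_pos: [0.623, -0.1425, 0.071]
tool_rot: [179.8, -0.0, 46.0]
contact_force: [5.7, -5.4, -4.2]
grip_width: 0.0005
grip_force: 3.8
```

Emit:
send_rows(rows=[0, 0, -0.1, 0, 0, 0, 0, 0, 0, 0])

```text
time_s: 13.28
eef_pos: [0.623, -0.1425, 0.071]
tool_rot: [179.7, -0.1, 46.0]
contact_force: [7.6, -8.8, -5.8]
grip_width: 0.0003
grip_force: 5.3
```

Emit:
send_rows(rows=[0, 0, 0.5, 0, 0, 0, 0, 1.0, 0, 0, 0, 0, 1.5, 0, 0, 0, 0, 0, 0, 0, 0, 0, 0, -2.5, 0, 0, 0, 0, -3, 0, 0, 0, 0, -3, 0, 0, 0, 0, -2, 0])

```text
time_s: 13.95
eef_pos: [0.6433, -0.1614, 0.1788]
tool_rot: [179.9, -0.1, 46.1]
contact_force: [0.6, -0.0, 0.4]
grip_width: 0.0006
grip_force: 0.0
```

Emit:
send_rows(rows=[0, -2, 3.5, 0, 0, 0, -2, 3.5, 0, 0, 0, -2, 3.5, 0, 0, 0, -2, 3.5, 0, 0, 0, -2, 3.5, 0, 0, 0, -2, 3.5, 0, 0, 0, -2, 3.5, 0, 0, 0, -2, 3.5, 0, 0, 0, 0, 0, 0, 0])

```text
time_s: 14.7
eef_pos: [0.7312, -0.4787, 0.1673]
tool_rot: [-179.7, 0.1, 45.7]
contact_force: [-1.0, 0.1, -2.4]
grip_width: 0.0002
grip_force: 0.0
```

Run:
```python
from ring import *
t=get_image("top"); measure(t[:,:,::-1].copy(),180,235); e=get_obs(); print(e["eef_pos"])
c=camera_params("top"); print("expected home knob top in crop",(proj(c,[[*dogk(q),.123] for q in(0,.1)])-[250,140])*5)
cv2.imwrite("pics/t7.png",cv2.resize(t[140:250,250:370],None,fx=5,fy=5,interpolation=cv2.INTER_CUBIC)[:,:,::-1])
```

```text
best lags (corr,deg) [(np.float64(0.84), 33.0), (np.float64(0.84), 33.5), (np.float64(0.82), 32.5), (np.float64(0.8), 34.0), (np.float64(0.77), 32.0), (np.float64(0.75), 34.5)]
pointer profile [(140, 101), (142, 98), (144, 108), (146, 127), (148, 140), (150, 147), (152, 148), (154, 145), (156, 144), (158, 146), (160, 151), (162, 154), (164, 155), (166, 154), (168, 154), (170, 154), (172, 150), (174, 137), (176, 117), (178, 98), (180, 98), (182, 119), (184, 140), (186, 150), (188, 149), (190, 147), (192, 147), (194, 146), (196, 149), (198, 148)]
[ 0.73102885 -0.47483117  0.16791406]
expected home knob top in crop [[473.73681998 240.74583276]
 [488.38115169 227.16945396]]
```

View pics/t7.png

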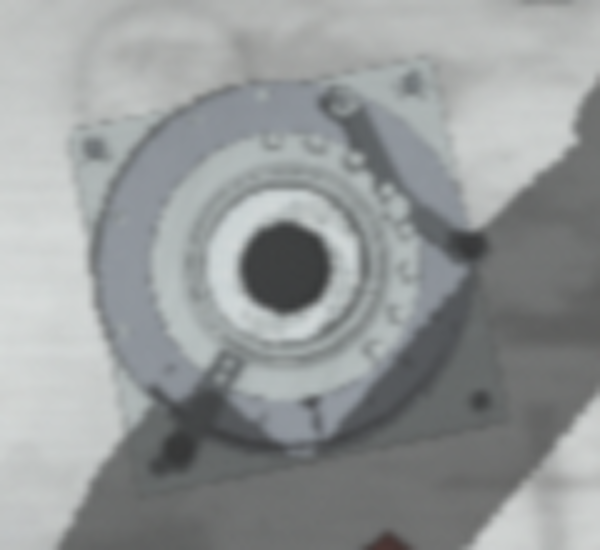

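The picture shows the pointer on the long line at (316,410). The dog's knob is at (470,245), against (474,241) expected when fully home, with its nose between the pins. The arm is clear.

```bash
python3 -c "
from cell import *
print(close_job())"
```

```text
the job is handed in; nothing more can be done
None
```

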